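Clear the setting gauge from the press and hold the bar home through the guard window

TASK

The end stop of the little press has just been set: draw the setting gauge out of the guard window and lay it flat back down in its own slot in the wooden gauge rack. Then pick up the flat bar from the bench, pass its plain end (not the end with the hole) straight in through the guard window and push it home against the end stop, so that the stop's sprung pin is pushed in flush, and finish while still gripping the bar and holding it level there for the punch. Leave the other two gauges, the wrench and the oil tin as they are.

Things in the scene. Friction and masses are not known exactly. Their poses are not given: they have to be found in the camera images.
- press: Grey bench arbor press, bolted down, 110 mm wide, 325 mm high, a round punch 77 mm above the bench behind its guard. Origin: on the bench straight below the middle of the guard window's outer face; x points into the press (the feed direction), y across, z up. In front of the guard (x below 0) it has only the feed rest, the window's lips and 20 mm of its 25 mm thick base.
- window (a point): Centre of the guard window on the guard's outer face (press x = 0), 66 mm above the bench; axes as the press. Window 32 mm wide (y), 12 mm high (60 to 72 mm above the bench): 2 mm wider and 2 mm higher than the bar. Thin side lips flare from 33 mm apart at the guard to 44 mm apart 9 mm in front. Guard: upright wall 4 mm thick, 126 mm wide, up to 185 mm above the bench, clear above 110 mm.
- rest_edge (a point): Middle of the outer edge of the feed rest's top face, 60 mm in front of the guard, 60 mm above the bench. The rest is a flat steel ledge 50 mm wide (press y) running from here to the window, level with the window's sill and with the die behind it. A bar laid on it slides straight in.
- stop_face (a point): Middle of the end stop's steel face, 56 mm behind the guard's outer face, 66 mm above the bench; the bar's nose bears here when home. Axes as the press.
- stop_pin (a joint): Sprung brass pin, 10 mm diameter, in the middle of the end stop. 0 = out, standing 6 mm proud of the stop face (tip 50 mm behind the guard's outer face); grows in m as it is pushed in; 0.006 = flush with the stop face. Spring: about 3 N when out, 6.6 N when flush.
- gauge: Setting gauge, aluminium, about 0.19 kg: tongue 160 mm long (x), 30 wide (y), 10 thick; origin at the centre of its underside. At the start it lies on the feed rest, nose (+x) through the window, just short of the pin; it comes out straight along press -x. On top a rib 8 mm long, 10 high at x = +26 (about 1 mm off the guard) and a grip block 24 by 24 mm at x = -40, 10 to 42 mm above the underside.
- slot_middle: The gauge's own slot, the empty one: wooden block 184 mm long (x), 62 wide (y), 14 high, one of three side by side, 68 mm apart, in any order, on the rack's 12 mm base board; origin at the centre of its underside. Central recess 164 mm (x) by 34 mm, 9 mm deep: floor 17 mm and block top 26 mm above the bench. The gauge fits either way round.
- middle_floor (a point): Centre of the recess floor of the gauge's own slot, 17 mm above the bench.
- gauge_narrow: Bystander: the narrow setting gauge, like the gauge but with a 20 mm wide tongue and a grip block 24 mm (x) by 20 mm (y), lying in its own slot. Leave it.
- gauge_wide: Bystander: the wide setting gauge, like the gauge but with a 40 mm wide tongue, lying in its own slot. Leave it.
- bar: The flat bar, aluminium, 260 mm long (x), 30 mm wide (y), 10 mm thick, about 0.21 kg, lying flat on the bench; origin at the centre of its underside. +x points to the plain end that goes into the press; the other end has a 10 mm hole, 106 mm from the middle. With the bar home its middle is 74 mm in front of the guard's outer face.
- bar_nose (a point): Middle of the end face of the bar's plain end (bar x = +130 mm, 5 mm above its underside).
- wrench: Bystander: steel wrench, 160 mm long, lying flat on the bench between the robot and the bar. Leave it.
- oil_tin: Bystander: plain steel tin, 60 mm diameter, 90 mm high, standing on the bench beside the press, on the far side from the robot. Origin at the centre of its underside. Leave it.
Not all that is in view belongs to the job. What is shaped like the gauge but blue or green is not meant.

How it is judged (in metres and radians):
On the way, in this order (a step that is already met when the one before it is completed fails the run):
1. the setting gauge lies flat in its own slot, let go (horizontal distance between gauge and middle_floor below 0.006 m and z of gauge in the frame of middle_floor below 0.003 m and angle between the x axis of gauge and the x axis of slot_middle, either way round below 0.06 rad and contact force between the fingers and gauge below 0.2 N), for 0.2 s.
2. the plain end of the bar has entered the guard window (x of bar_nose in the frame of window above 0.015 m and z of bar_nose in the frame of window between -0.006 and 0.006 m and y of bar_nose in the frame of window between -0.01 and 0.01 m), for 0.1 s.
At the end, for the whole second after the job is handed in: Gauge flat in its own slot (centred within 6 mm, underside within 3 mm of the floor, in line to 3 degrees). Bar's plain end through the window: stop pin pushed in over 4.5 of 6 mm, nose within 8 mm of the stop face's middle, bar level and in line to 4.5 degrees, still and gripped with over 3 N (horizontal distance between gauge and middle_floor below 0.006 m and z of gauge in the frame of middle_floor below 0.003 m and angle between the x axis of gauge and the x axis of slot_middle, either way round below 0.06 rad and value of joint stop_pin above 0.0045 m and distance between bar_nose and stop_face below 0.008 m and angle between the x axis of bar and the x axis of press, either way round below 0.08 rad and angle between the z axis of bar and the z axis of press, either way round below 0.08 rad and contact force between the fingers and bar above 3 N and linear speed of bar below 0.02 m/s); the arm keeps its last pose, push and grip.
It fails at once if one of the other gauges, the wrench or the oil tin was displaced (distance of any of gauge_narrow, gauge_wide from where it was at the start of the episode above 0.012 m or distance of any of wrench, oil_tin from where it was at the start of the episode above 0.015 m).
It also fails if it takes over 59 s, if anything falls off the work surface, if the arm or the gripper's body presses on something with over 40 N, if the wrist force passes 120 N, or if a joint passes its speed limit or range.

ROBOT

A 6-joint arm with a two-finger parallel gripper is mounted at the origin on the work surface. World frame = base frame: x ahead of the robot, y to its left, z up, the work surface at z = 0. Lengths are in mm, angles in rad, forces in N, time in s.
With the tool pointing down it reaches from about 325 to 900 mm from the base axis. Payload 3.5 kg.
Tool frame: the origin (TCP) lies on the centre line of the jaws, within the pads' length; the fingertips stand 14 mm ahead of it and the grasp point (between the pads) lies 5 mm behind it; z points along the fingers, y is the line along which they close (so a half turn about z gives the same grasp; the last joint's range is limited). The gripper opens to 85 mm and grips with 20 to 120 N. Pads are 22 mm wide; open, the fingers measure 114 mm over their backs; the gripper's body (76 mm by 85 mm) begins 54 mm behind the grasp point. The pads swing forward as they close: fully open they stand 13 mm farther back than shut.
Start: joints at [-1.359, 0.276, -0.026, 1.268, 0, 1.467], TCP at [193.504, -594.288, 245.313] pointing down, gripper open.
Joint ranges: [-3.12, 3.12], [-0.85, 1.88], [-1.08, 1.24], [-1.95, 2.15], [-1.57, 1.53], [-3.14, 3.14]. Speed limits (rad/s): [2.57, 2.57, 3.14, 3.14, 3.14, 3.14].

INTERFACE

Orientations are given as a rotation vector (axis times angle).
In Python, from workcell import manip gives the robot as it stands.
- The arm moves only by the shell command python3 -m pendant 'ROWS'. ROWS is JSON, a list of rows, each a list of 5 numbers: the closure, from -1 (fully open) to 1 (shut), then the shift along the tool's x, y, z as a fraction of full scale, then the turn about the tool's z as a fraction of full scale. A call has 1 to 8 rows; each row shifts and turns the commanded pose from where the row before left it, along the tool's axes as they then stand; what a row does not reach is not made up. Full scale, the value 1, is 0.4 m for a shift and 120 degrees for a turn. A row lasts 1/12 s, in which the tool goes at most 41.7 mm and 7.16 degrees, less where a joint would pass 70% of its speed; a pose out of reach is approached as far as the arm can. A call with a number of a shift or a turn outside -1 to 1 is refused whole. A call with a gripper value outside its range is refused whole. The fingers move at their own pace and stop on an object; the grip force is fixed at half the most. Time passes only in rows, so rows that do not move let the fingers close. It gives the time, the measured TCP pose, the force, the opening and the grip force at its end, in the units of the state.
- manip.get_state(): the state, without advancing time (a new reading comes with each control period).
- manip.camera(name): name is "scene" or "top" or "wrist"; returns a dict with "image" (400x640x3 uint8, red, green, blue), "depth" (400x640 float32, mm along the optical axis (not along the pixel's ray), 0 where there is no reading), "intrinsics" (3x3 intrinsics, pixels), "view" (4x4, takes a point from world to camera coordinates); the wrist camera has in their place "hand_eye" (4x4, takes a point from camera to tool coordinates, whose origin is the TCP and whose axes are the flange's). Camera axes: x right, y down, z forward; pixel columns grow to the right and rows downward; lengths in mm; the calibration is good to about 2 mm. A picture is of the moment at which its call begins: read the wrist's pose just before it.
- manip.close_job(): hands the job in; it is judged then, once.
Trained networks look in a picture, given as the dict that the camera call returned (one of the last four; its "shot" number tells which), for a name from the list of things; names that differ only in an ending like _2 or _b are one class to them, and where a whole thing is asked for, a point or a joint stands for the part that bears it (a point fixed in the world has none). Each returns a list of dicts, best first, with "score" (0 to 1); they miss things now and then, are a little off and sometimes report something else, mostly with a low value. They report only what shows in the picture. A call takes as long as a camera call. They do not tell look-alikes from the thing itself.
- manip.recognise(target, picture): "rect" ([centre column, centre row, width, height] in pixels, round what is visible of it).
- manip.tip_of(target, picture): "point" ([column, row] in pixels: a listed point, or the origin of a listed thing).
The state is a dict: "t": time; "qpos": joint angles; "joint_velocities": joint speeds; "tau": joint torques, N m; "position": TCP position; "tool_rot": TCP orientation; "force": force on the tool from outside, world axes, zero at the start; "ft_torque": the same for the moment, N m; "grip_width": finger opening in mm; "grasp_force": force on a finger pad.
Only numpy, scipy, OpenCV 4.12 (cv2) and the standard library are available. Lean on these libraries where they do the work, as an engineer would, in place of code of your own. Each camera call takes 0.05 s, during which the arm holds its last target. There are 200 camera calls.

## Working session

There is one attempt and no reset: what is moved stays moved. The work goes in short steps, Python scripts to look and compute and a shell command to move; the robot and the scene stay as the last step left them, time stands still between calls to the robot, and variables do not carry over. Pictures are saved under pics/ and viewed, at most 10 in all, crops included, and the job is handed in when it is done.

```bash
ls; mkdir -p pics; cat > h.py <<'E'
import numpy as np, cv2
from workcell import manip
from scipy.spatial.transform import Rotation as R
def world(pic,uv,z=None,st=None):
    """pixel -> world; by depth or by intersection with plane z"""
    K=np.array(pic["intrinsics"]); u,v=uv
    if "view" in pic: T=np.linalg.inv(np.array(pic["view"]))
    else:
        W=np.eye(4); W[:3,:3]=R.from_rotvec(st["tool_rot"]).as_matrix(); W[:3,3]=st["position"]; T=W@np.array(pic["hand_eye"])
    r=np.linalg.inv(K)@[u,v,1]
    if z is None:
        d=np.median([x for x in pic["depth"][int(v)-1:int(v)+2,int(u)-1:int(u)+2].ravel() if x>0])
        return T[:3,:3]@(r*d)+T[:3,3]
    w=T[:3,:3]@r; return T[:3,3]+w*(z-T[2,3])/w[2]
def cloud(pic,st=None):
    K=np.array(pic["intrinsics"])
    if "view" in pic: T=np.linalg.inv(np.array(pic["view"]))
    else:
        W=np.eye(4); W[:3,:3]=R.from_rotvec(st["tool_rot"]).as_matrix(); W[:3,3]=st["position"]; T=W@np.array(pic["hand_eye"])
    v,u=np.mgrid[:400,:640]; d=pic["depth"].astype(float)
    p=np.stack([(u-K[0,2])/K[0,0]*d,(v-K[1,2])/K[1,1]*d,d],-1)
    return p@T[:3,:3].T+T[:3,3]
def save(n,im): cv2.imwrite("pics/"+n,cv2.cvtColor(np.ascontiguousarray(im),cv2.COLOR_RGB2BGR))
E
python3 - <<'E'
from h import *
st=manip.get_state();print({k:np.round(v,3) for k,v in st.items()})
for n in ["top","scene"]:
    p=manip.camera(n); save(n+".png",p["image"])
    print(n)
    for t,z in [("press",0),("window",66),("rest_edge",60),("stop_face",66),("gauge",60),("slot_middle",12),("middle_floor",17),("gauge_narrow",17),("gauge_wide",17),("bar",5),("bar_nose",5),("wrench",0),("oil_tin",0)]:
        print(t,[(np.round(o["point"]),round(o["score"],2),np.round(world(p,o["point"],z))) for o in manip.tip_of(t,p)[:3]])
E
```

```text
pics
{'t': np.float64(0.0), 'qpos': array([-1.359,  0.277, -0.028,  1.268, -0.   ,  1.467]), 'joint_velocities': array([ 0.   , -0.001,  0.002, -0.   , -0.001, -0.001]), 'tau': array([ 2.0000e-03, -4.4552e+01,  2.9520e+01,  1.6000e-02,  0.0000e+00,
        0.0000e+00]), 'position': array([ 193.327, -593.557,  244.12 ]), 'tool_rot': array([-3.101, -0.492,  0.   ]), 'force': array([ 1.025, -0.027,  0.443]), 'ft_torque': array([-0.003,  0.007, -0.01 ]), 'grasp_force': np.float64(0.0), 'grip_width': np.float64(85.636)}
top
press [(array([409., 225.]), 0.68, array([ 500., -163.,    0.]))]
window [(array([414., 220.]), 0.96, array([ 505., -162.,   66.]))]
rest_edge [(array([384., 217.]), 0.62, array([511., -95.,  60.])), (array([329., 247.]), 0.24, array([440.,  29.,  60.]))]
stop_face [(array([436., 225.]), 0.87, array([ 496., -212.,   66.]))]
gauge [(array([358., 107.]), 0.88, array([772., -32.,  60.])), (array([441., 322.]), 0.81, array([ 281., -222.,   60.])), (array([397., 218.]), 0.71, array([ 509., -124.,   60.]))]
slot_middle [(array([171., 226.]), 0.63, array([484., 406.,  12.]))]
[... 1102 characters left out ...]
 [(array([429., 287.]), 0.62, array([496., 406.,  12.]))]
middle_floor [(array([431., 285.]), 0.82, array([490., 406.,  17.]))]
gauge_narrow [(array([412., 264.]), 0.71, array([485., 337.,  17.]))]
gauge_wide [(array([395., 244.]), 0.78, array([476., 267.,  17.]))]
bar [(array([287., 217.]), 0.7, array([642.,  19.,   5.])), (array([295., 156.]), 0.58, array([ 481., -190.,    5.]))]
bar_nose [(array([256., 189.]), 0.86, array([ 655., -126.,    5.])), (array([232., 165.]), 0.23, array([ 664., -269.,    5.]))]
wrench [(array([344., 191.]), 0.82, array([449.,  24.,  -0.]))]
oil_tin [(array([393., 246.]), 0.73, array([472., 259.,   0.])), (array([234., 168.]), 0.71, array([ 662., -256.,    0.]))]
```

View pics/top.png

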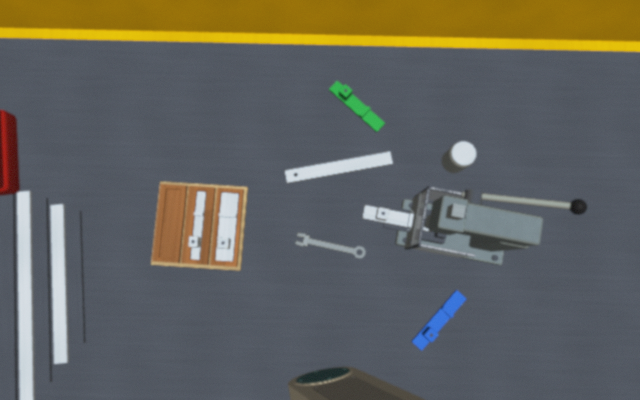

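View pics/scene.png

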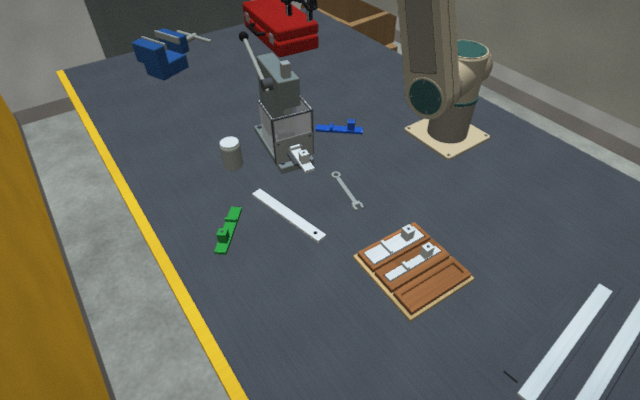

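The aluminium gauge sits in the press window (top ~(388,215)); the blue (440,320) and green (357,106) shapes are decoys. The empty slot is the leftmost (~(170,225)), the bar is at (339,166) with its hole on the left and its plain end on the right.

```bash
python3 -m pendant '[[-1,0.0545,-0.0822,0,0],[-1,0.0545,-0.0822,0,0],[-1,0.0545,-0.0822,0,0],[-1,0.0545,-0.0822,0,0],[-1,0.0545,-0.0822,0,0],[-1,0.0545,-0.0822,0,0],[-1,0.0545,-0.0822,0,0]]'
python3 -m pendant '[[-1,0.0545,-0.0822,0,0],[-1,0.0545,-0.0822,0,0],[-1,0.0545,-0.0822,0,0],[-1,0.0545,-0.0822,0,0],[-1,0.0545,-0.0822,0,0],[-1,0.0545,-0.0822,0,0]]'
python3 -m pendant '[[-1,0,0,0,-0.0542],[-1,0,0,0,-0.0542],[-1,0,0,0,-0.0542],[-1,0,0,0,-0.0542],[-1,0,0,0,-0.0542]]'
python3 -m pendant '[[-1,0,0,0,-0.0542],[-1,0,0,0,-0.0542],[-1,0,0,0,-0.0542],[-1,0,0,0,-0.0542],[-1,0,0,0,-0.0542]]'
python3 -m pendant '[[-1,0.031,0.0885,0,0],[-1,0.031,0.0885,0,0],[-1,0.031,0.0885,0,0],[-1,0.031,0.0885,0,0],[-1,0.031,0.0885,0,0],[-1,0,0,0,0],[-1,0,0,0,0]]'
python3 - <<'E'
from h import *
st=manip.get_state();p=manip.camera("wrist"); save("w1.png",p["image"]); print(np.round(p["hand_eye"],2),p["intrinsics"])
M=R.from_rotvec(st["tool_rot"]).as_matrix();print(st["position"],np.degrees(np.arctan2(M[1,0],M[0,0])))
for t,z in [("window",66),("rest_edge",60),("gauge",60),("bar",0),("bar_nose",5)]:
    print(t,[(np.round(o["point"]),round(o["score"],2),np.round(world(p,o["point"],z,st))) for o in manip.tip_of(t,p)[:3]])
np.savez("w1.npz",P=cloud(p,st))
E
```

```text
t: 1.98
position: [267.4, -326.4, 245.4]
tool_rot: [3.103, 0.491, 0.001]
force: [1.9, -0.4, 0.5]
grip_width: 85.1
grasp_force: 0.0
t: 2.48
position: [330.7, -98.4, 245.7]
tool_rot: [3.102, 0.491, 0.002]
force: [2.0, 0.1, 0.3]
grip_width: 85.6
grasp_force: 0.0
t: 2.9
position: [330.7, -99.8, 245.5]
tool_rot: [2.836, 1.351, 0.001]
force: [0.6, 0.1, -0.7]
grip_width: 85.1
grasp_force: 0.0
t: 3.32
position: [330.6, -100.1, 245.5]
tool_rot: [2.345, 2.09, 0.0]
force: [0.4, -0.1, 0.1]
grip_width: 85.7
grasp_force: 0.0
t: 3.9
position: [515.2, -59.5, 244.8]
tool_rot: [-2.349, -2.085, 0.001]
force: [-0.3, 0.5, 0.4]
grip_width: 85.3
grasp_force: 0.0
[[   0.     -0.96   -0.27   68.86]
 [   1.      0.      0.      0.25]
 [  -0.     -0.27    0.96 -128.09]
 [   0.      0.      0.      1.  ]] [[321.24040167   0.         314.44823356]
 [  0.         321.24040167 200.87840486]
 [  0.           0.           1.        ]]
[515.17906593 -59.50983306 244.80157261] 83.17171205504779
window [(array([316., 274.]), 0.82, array([ 505., -156.,   66.]))]
rest_edge []
gauge [(array([556., 117.]), 0.66, array([749., -24.,  60.])), (array([317., 245.]), 0.57, array([ 510., -126.,   60.])), (array([316., 248.]), 0.35, array([ 508., -130.,   60.]))]
bar [(array([414.,  94.]), 0.7, array([634.,  13.,   0.])), (array([315., 274.]), 0.43, array([ 501., -193.,    0.]))]
bar_nose [(array([442., 206.]), 0.95, array([ 662., -118.,    5.])), (array([314., 247.]), 0.69, array([ 504., -152.,    5.]))]
```

View pics/w1.png

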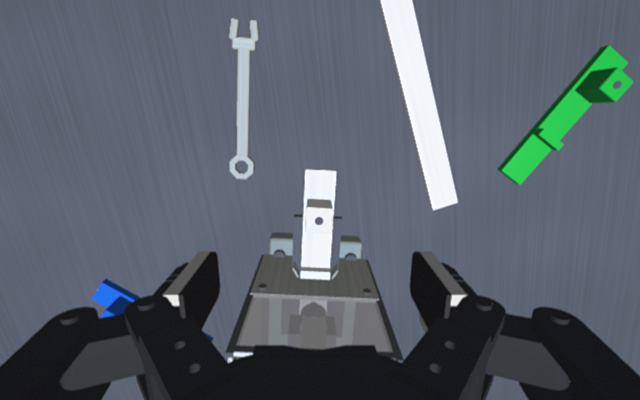

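The wrist view shows the gauge with its grip block at (319,210) ahead of the guard, and the bar upper right with its plain end at (445,206). Next I get precise poses from the depth.

```bash
cat >> h.py <<'E'
def fit(P,c,r,z0,z1,name=""):
    m=(np.hypot(P[...,0]-c[0],P[...,1]-c[1])<r)&(P[...,2]>z0)&(P[...,2]<z1)
    m=cv2.morphologyEx(m.astype(np.uint8),cv2.MORPH_OPEN,np.ones((3,3),np.uint8))
    n,l,s,_=cv2.connectedComponentsWithStats(m); k=1+np.argmax(s[1:,4]); Q=P[l==k]
    (x,y),(w,h),a=cv2.minAreaRect(Q[:,:2].astype(np.float32))
    if w<h: a+=90
    print(name,len(Q),"c",np.round([x,y],1),"size",np.round(sorted([w,h]),1),"long axis",round(a%180,2),"z",np.round(np.median(Q[:,2]),1)); return Q
E
python3 - <<'E'
from h import *
P=np.load("w1.npz")["P"]
fit(P,(515,-90),60,95,112,"block")
Q=fit(P,(517,-90),70,64,78,"tongue")
fit(P,(645,0),160,6,16,"bar")
m=(abs(P[...,0]-505)<90)&(abs(P[...,1]+160)<40)&(P[...,2]>178)&(P[...,2]<200); 
if m.sum()>20: fit(P,(505,-160),80,178,200,"guard")
m=(P[...,2]>60)&(P[...,2]<66)&(abs(P[...,0]-510)<40)&(P[...,1]>-150)&(P[...,1]<-60);print(m.sum(),P[m].min(0),P[m].max(0))
E
```

```text
block 705 c [516.2 -84.2] size [23.9 23.9] long axis 80.09 z 101.3
tongue 1108 c [ 508.9 -127. ] size [30.1 40.2] long axis 80.38 z 69.4
bar 6108 c [639.9  -3. ] size [ 30.8 231.3] long axis 101.89 z 9.4
guard 325 c [ 451.  -149.3] size [10.5 20.9] long axis 4.0 z 183.8
204 [ 470.06015791 -149.95206021   60.00110661] [537.73229538 -92.77186649  65.78169078]
```

```bash
python3 -m pendant '[[-1,0,0,0,0.025],[-1,-0.0604,0.013,0,0],[-0.3,0,0,0.0775,0],[-0.3,0,0,0.0775,0],[-0.3,0,0,0.0775,0],[-0.3,0,0,0.0775,0],[-0.3,0,0,0.0775,0],[-0.3,0,0,0,0]]'
python3 -m pendant '[[1,0,0,0,0],[1,0,0,0,0],[1,0,0,0,0],[1,0,0,0,0],[1,0,0,0,0],[1,0,0,0,0]]'
```

```text
t: 4.87
position: [508.8, -83.4, 85.0]
tool_rot: [-2.399, -2.014, 0.01]
force: [-2.4, 0.1, -0.6]
grip_width: 55.4
grasp_force: 0.0
t: 5.37
position: [516.8, -85.2, 92.9]
tool_rot: [2.402, 2.019, 0.004]
force: [-1.4, 0.9, 7.3]
grip_width: 23.0
grasp_force: 60.4
```

```bash
python3 -m pendant '[[1,0.02,0,0,0],[1,0.03,0,0,0],[1,0.04,0,0,0],[1,0.04,0,0,0],[1,0.04,0,0,0],[1,0.02,0,0,0],[1,0,0,0,0]]'
```

```text
t: 5.95
position: [529.3, -8.0, 91.5]
tool_rot: [2.402, 2.023, 0.005]
force: [0.8, 2.9, 6.5]
grip_width: 23.0
grasp_force: 60.4
```

```bash
python3 -m pendant '[[1,0,0,-0.1,0],[1,0,0,-0.1,0],[1,0,0,-0.1,0],[1,0,0,-0.1,0]]'
python3 -m pendant '[[1,0.0884,-0.0296,0,0],[1,0.0884,-0.0296,0,0],[1,0.0884,-0.0296,0,0],[1,0.0884,-0.0296,0,0],[1,0.0884,-0.0296,0,0],[1,0.0884,-0.0296,0,0],[1,0.0884,-0.0296,0,0],[1,0,0,0,0]]'
python3 -m pendant '[[1,0,0,0,0],[1,0,0,0,0]]'
python3 - <<'E'
from h import *
st=manip.get_state();p=manip.camera("wrist"); save("w2.png",p["image"])
M=R.from_rotvec(st["tool_rot"]).as_matrix();print(st["position"],np.degrees(np.arctan2(M[1,0],M[0,0])),M[2])
print([(np.round(o["point"]),round(o["score"],2),np.round(world(p,o["point"],17,st))) for o in manip.tip_of("middle_floor",p)[:3]])
P=cloud(p,st);np.savez("w2.npz",P=P)
Pt=P-st["position"]
print("held (tool frame below):")
Q=P.reshape(-1,3)
for z in (17,26,12):
    m=abs(Q[:,2]-z)<1.2; print(z,m.sum())
fit(P,(487,403),75,13,21.5,"floor")
m=abs(P[...,2]-st["position"][2]+20)<15
m&=np.hypot(P[...,0]-st["position"][0],P[...,1]-st["position"][1])<150
print(m.sum(), np.median(P[m],0) if m.sum() else 0)
E
```

```text
t: 6.28
position: [526.4, -9.2, 250.6]
tool_rot: [-2.402, -2.019, 0.001]
force: [1.4, -0.0, -1.6]
grip_width: 23.2
grasp_force: 60.2
t: 6.95
position: [486.7, 253.9, 249.1]
tool_rot: [-2.394, -2.025, -0.001]
force: [0.2, 0.3, -1.9]
grip_width: 22.7
grasp_force: 60.3
t: 7.12
position: [488.1, 248.0, 249.2]
tool_rot: [-2.404, -2.021, 0.003]
force: [0.1, -0.4, -3.3]
grip_width: 23.3
grasp_force: 60.3
[488.05264177 248.00849259 249.21567055] 80.10203268446939 [-9.59987741e-04 -2.28442414e-03 -9.99996930e-01]
[(array([288.,  20.]), 0.81, array([489., 407.,  17.]))]
held (tool frame below):
17 4961
26 15578
12 4154
floor 5040 c [487.2 409. ] size [ 33.5 149.7] long axis 177.54 z 16.4
6774 [488.29640885 261.81183593 225.75236348]
```

View pics/w2.png

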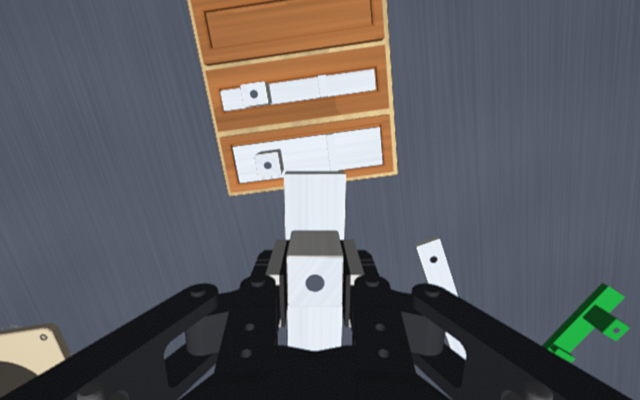

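The wrist view shows the empty recess at the top (208–372, 0–50), the narrow and wide gauges in the two nearer slots, and the held gauge in line with the tool.

```bash
python3 - <<'E'
from h import *
P=np.load("w2.npz")["P"]
Q=fit(P,(487,409),100,14,21,"floor")
# robust: edges by percentile in rotated frame
for a in (-7,-6,-5,-4,-3,-2):
    c,s=np.cos(np.radians(a)),np.sin(np.radians(a)); u=Q[:,0]*c+Q[:,1]*s; v=-Q[:,0]*s+Q[:,1]*c
    print(a,np.ptp(u).round(1),np.ptp(v).round(1),np.percentile(v,[1,99]).round(1))
N=fit(P,(485,340),100,25,33,"narrow tongue"); fit(P,(485,340),100,17,40,"?")
fit(P,(488,270),40,242,280,"heldblock"); fit(P,(488,260),120,200,245,"held tongue")
E
```

```text
floor 5517 c [489.4 409. ] size [ 33.5 164.6] long axis 177.7 z 16.4
-7 166.0 39.6 [445.4 480.5]
-6 165.7 38.2 [438.8 472.9]
-5 165.4 36.9 [432.  465.2]
-4 165.1 35.6 [425.1 457.6]
-3 164.8 34.3 [417.8 449.8]
-2 164.6 33.9 [409.9 442.3]
narrow tongue 2026 c [455.9 276.8] size [ 38.5 103.8] long axis 172.61 z 26.4
? 10069 c [486.7 340.3] size [ 62.1 184.5] long axis 177.72 z 25.5
heldblock 6768 c [488.6 249.4] size [26.9 50.5] long axis 170.02 z 257.8
held tongue 4536 c [492.2 271.2] size [33.9 35.8] long axis 171.12 z 225.6
```

```bash
python3 - <<'E'
from h import *
P=np.load("w2.npz")["P"]; T=np.array([488.05,248.0,249.2]); a=np.radians(80.1)
ux=np.array([np.cos(a),np.sin(a)]);uy=np.array([ux[1],-ux[0]])
D=P-T; X=D[...,:2]@ux; Y=D[...,:2]@uy; Z=D[...,2]
m=(abs(X)<70)&(abs(Y)<22)&(abs(Z+23.5)<3)
print("tongue",np.percentile(X[m],[1,50,99]),X[m].max(),np.percentile(Y[m&(X>25)],[1,99]))
m=(abs(X)<40)&(abs(Y)<11)&(abs(Z-8.5)<3); print("top",m.sum(),np.percentile(X[m],[1,99]),np.median(Z[m]))
E
```

```text
tongue [-58.28112361  16.40326696  40.01701037] 40.390036188213465 [-14.49319524  14.87524723]
top 2826 [-11.18105468  12.62525752] 8.423693742831773
```

```bash
python3 -m pendant '[[1,0,0,0,-0.0581],[1,0,0,0,-0.0581],[1,0,0,0,-0.0581],[1,0,0,0,-0.0581],[1,0,0,0,-0.0581],[1,0,0,0,-0.0581],[1,0,0,0,-0.0581]]'
python3 -m pendant '[[1,0,0,0,-0.0581],[1,0,0,0,-0.0581],[1,0,0,0,-0.0581],[1,0,0,0,-0.0581],[1,0,0,0,-0.0581],[1,0,0,0,-0.0581],[1,0,0,0,-0.0581]]'
python3 -m pendant '[[1,0.0223,0.0804,0,0],[1,0.0223,0.0804,0,0],[1,0.0223,0.0804,0,0],[1,0.0223,0.0804,0,0],[1,0.0223,0.0804,0,0],[1,0,0,0.08,0],[1,0,0,0.08,0],[1,0,0,0.08,0]]'
python3 -m pendant '[[1,0,0,0.08,0],[1,0,0,0.05,0],[1,0,0,0,0],[1,0,0,0,0],[1,0,0,0,0]]'
python3 - <<'E'
from h import *
for i in range(3):
    st=manip.get_state();p=manip.camera("wrist")
    M=R.from_rotvec(st["tool_rot"]).as_matrix();print(st["position"],np.degrees(np.arctan2(M[1,0],M[0,0])),M[2])
P=cloud(p,st);np.savez("w3.npz",P=P); save("w3.png",p["image"])
E
```

```text
t: 7.8
position: [489.1, 246.8, 250.1]
tool_rot: [-1.35, -2.836, 0.0]
force: [0.0, 0.7, -1.7]
grip_width: 23.3
grasp_force: 60.3
t: 8.38
position: [489.1, 246.7, 250.1]
tool_rot: [-0.058, -3.14, 0.0]
force: [-0.5, -0.4, -2.1]
grip_width: 22.9
grasp_force: 60.3
t: 9.05
position: [451.8, 410.6, 153.9]
tool_rot: [0.065, 3.14, 0.002]
force: [0.5, 0.1, -2.9]
grip_width: 23.0
grasp_force: 60.5
t: 9.47
position: [452.4, 410.8, 103.9]
tool_rot: [0.066, 3.139, 0.002]
force: [0.7, -0.0, -1.2]
grip_width: 23.0
grasp_force: 60.3
[452.38173356 410.79300812 103.86758666] 177.60096961943105 [-0.00177378  0.00151478 -0.99999728]
[452.82983818 411.39480169 104.61834006] 177.61663474755622 [-0.00312881  0.00259968 -0.99999173]
[452.90060524 411.6719854  104.93987596] 177.63400208505504 [-0.00369011  0.00303095 -0.9999886 ]
```

View pics/w3.png

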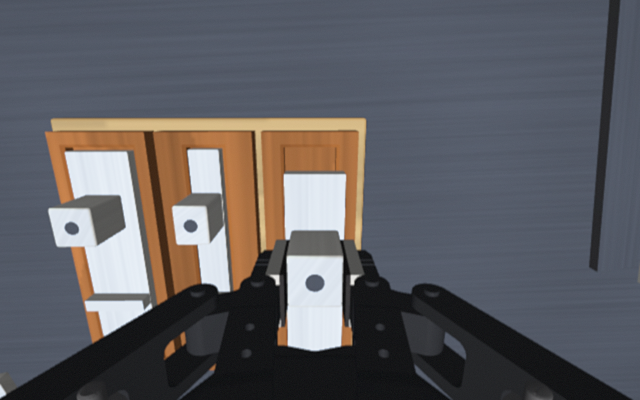

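The held gauge is in line above the empty slot; the recess end shows at (285–335, 148). I compare the two in the same picture.

```bash
cat > rel.py <<'E'
from h import *
import sys
def rel(P,st,flo=17):
    M=R.from_rotvec(st["tool_rot"]).as_matrix(); a=np.arctan2(M[1,0],M[0,0])
    ux=np.array([np.cos(a),np.sin(a)]);uy=np.array([ux[1],-ux[0]])
    D=P-st["position"]; X=D[...,:2]@ux; Y=D[...,:2]@uy; Z=D[...,2]
    m=(X<60)&(X>20)&(abs(Y)<22)&(abs(Z+23.5)<3)
    print("tail X",np.percentile(X[m],98),"tail Y",np.percentile(Y[m],[1,99]))
    f=(abs(P[...,2]-flo)<2.5)&(X>35)&(X<110)&(abs(Y)<25)
    print("recess floor",f.sum(),"X",np.percentile(X[f],[1,98]),"Y",np.percentile(Y[f],[1,50,99]),"z",np.median(P[f][:,2]))
    b=(abs(P[...,2]-26)<2)&(X>35)&(X<130)&(abs(Y)<40)
    print("top",b.sum(),"X",X[b].max(),"Y",np.percentile(Y[b],[.5,99.5]),"z",np.median(P[b][:,2]))
    q=b&(abs(Y)<12); print("end wall top inner X",np.percentile(X[q],[1,99]) if q.sum() else None)
    xs=X[b]; ys=Y[b]; k=(xs<np.percentile(X[f],95))
    print("side inner: neg",np.percentile(ys[k&(ys<-10)],99) if (k&(ys<-10)).sum() else None,"pos",np.percentile(ys[k&(ys>10)],1) if (k&(ys>10)).sum() else None)
E
python3 - <<'E'
from rel import *
st=manip.get_state(); rel(np.load("w3.npz")["P"],st)
E
```

```text
tail X 38.768214960563654 tail Y [-13.95810052  15.28784596]
recess floor 798 X [35.38203013 55.42627675] Y [-19.40297605  -2.08673169  19.49440547] z 16.56019959207532
top 2197 X 55.301681827781046 Y [-39.75239628  28.42106447] z 25.41496824597195
end wall top inner X [45.70015024 55.27380035]
side inner: neg -10.225422310525992 pos 10.153322624606892
```

```bash
python3 - <<'E'
from h import *
P=np.load("w3.npz")["P"]; st=manip.get_state()
M=R.from_rotvec(st["tool_rot"]).as_matrix(); a=np.arctan2(M[1,0],M[0,0])
ux=np.array([np.cos(a),np.sin(a)]);uy=np.array([ux[1],-ux[0]])
D=P-st["position"]; X=D[...,:2]@ux; Y=D[...,:2]@uy; Z=P[...,2]
for r in (152,158,164):
    print(r,"X",X[r,310].round(1),[(int(Y[r,c]),int(round(Z[r,c]))) for c in range(255,372,2)])
# tail edge profile
r=185; print([(round(Y[r,c],1),int(round(Z[r,c]))) for c in list(range(278,290))+list(range(340,352))])
c=310; print([(r,round(X[r,c],1),int(round(Z[r,c]))) for r in range(112,182,2)])
E
```

```text
152 X 40.7 [(-39, 15), (-38, 12), (-37, 11), (-35, 11), (-32, 25), (-30, 25), (-29, 26), (-28, 24), (-27, 25), (-25, 26), (-24, 26), (-23, 25), (-21, 26), (-20, 24), (-19, 25), (-18, 17), (-17, 16), (-16, 16), (-14, 16), (-13, 16), (-12, 17), (-10, 16), (-9, 18), (-8, 16), (-6, 17), (-5, 15), (-4, 17), (-2, 18), (-1, 17), (0, 17), (1, 16), (2, 15), (3, 16), (5, 17), (6, 15), (8, 16), (9, 16), (10, 16), (11, 17), (13, 16), (14, 19), (15, 25), (16, 25), (17, 26), (19, 26), (20, 26), (21, 26), (23, 25), (24, 26), (25, 25), (26, 26), (28, 25), (31, 12), (32, 12), (34, 12), (37, -1), (38, 2), (40, 0), (41, -1)]
158 X 36.7 [(-39, 14), (-38, 12), (-37, 10), (-35, 11), (-32, 26), (-31, 25), (-29, 24), (-28, 26), (-27, 26), (-25, 26), (-24, 25), (-23, 26), (-21, 26), (-20, 25), (-19, 23), (-18, 17), (-17, 17), (-16, 17), (-14, 16), (-13, 16), (-12, 17), (-10, 16), (-9, 15), (-8, 17), (-6, 17), (-5, 17), (-4, 16), (-2, 16), (-1, 16), (0, 17), (1, 17), (2, 16), (3, 17), (5, 17), (6, 16), (7, 18), (9, 17), (10, 16), (11, 18), (13, 16), (14, 18), (15, 24), (16, 24), (18, 26), (19, 25), (20, 26), 
[... 1644 characters left out ...]
27), (134, np.float64(53.3), 24), (136, np.float64(52.2), 26), (138, np.float64(50.9), 26), (140, np.float64(49.5), 24), (142, np.float64(48.5), 27), (144, np.float64(47.0), 25), (146, np.float64(45.7), 24), (148, np.float64(43.5), 16), (150, np.float64(42.4), 18), (152, np.float64(40.7), 15), (154, np.float64(39.7), 18), (156, np.float64(38.2), 16), (158, np.float64(36.7), 15), (160, np.float64(35.4), 16), (162, np.float64(34.0), 16), (164, np.float64(32.9), 17), (166, np.float64(31.5), 17), (168, np.float64(30.2), 17), (170, np.float64(38.9), 72), (172, np.float64(38.8), 78), (174, np.float64(38.4), 81), (176, np.float64(37.5), 81), (178, np.float64(36.6), 81), (180, np.float64(35.4), 80)]
```

```bash
python3 -m pendant '[[1,0.009,-0.0055,0,0],[1,0,0,0.05,0],[1,0,0,0.045,0],[1,0,0,0,0],[1,0,0,0,0],[1,0,0,0,0]]'
python3 - <<'E'
from h import *
p=manip.camera("wrist"); st=manip.get_state(); P=cloud(p,st)
M=R.from_rotvec(st["tool_rot"]).as_matrix(); a=np.arctan2(M[1,0],M[0,0]); print(st["position"],np.degrees(a))
ux=np.array([np.cos(a),np.sin(a)]);uy=np.array([ux[1],-ux[0]])
D=P-st["position"]; X=D[...,:2]@ux; Y=D[...,:2]@uy; Z=P[...,2]
c=312; print([(r,round(X[r,c],1),int(round(Z[r,c]))) for r in range(110,182,1)])
for X0 in (35,42):
  m=(abs(X-X0)<1.2)&(abs(Y)<40)&(Z>5); o=np.argsort(Y[m]); print(X0,[(round(y,1),int(round(z))) for y,z in zip(Y[m][o],Z[m][o])][::2])
E
```

```text
t: 10.12
position: [447.6, 409.2, 65.5]
tool_rot: [0.063, 3.14, 0.001]
force: [-0.1, -0.1, -1.9]
grip_width: 23.3
grasp_force: 60.4
[447.99969613 409.54243831  65.8418844 ] 177.69397217354697
[(110, np.float64(68.3), -1), (111, np.float64(67.8), -1), (112, np.float64(67.2), -1), (113, np.float64(66.7), 0), (114, np.float64(66.1), 1), (115, np.float64(65.5), -1), (116, np.float64(65.0), 0), (117, np.float64(64.4), -1), (118, np.float64(63.8), 0), (119, np.float64(63.3), 0), (120, np.float64(62.7), 0), (121, np.float64(62.1), 0), (122, np.float64(61.6), 0), (123, np.float64(61.1), 2), (124, np.float64(60.4), -1), (125, np.float64(59.8), -1), (126, np.float64(59.3), 0), (127, np.float64(58.7), 0), (128, np.float64(58.4), 5), (129, np.float64(58.1), 10), (130, np.float64(57.6), 11), (131, np.float64(57.0), 10), (132, np.float64(56.5), 11), (133, np.float64(56.1), 13), (134, np.float64(55.5), 12), (135, np.float64(54.9), 12), (136, np.float64(54.4), 12), (137, np.float64(53.8), 12), (138, np.float64(53.3), 12), (139, np.float64(52.7), 12), (140, np.float64(52.1), 11), (141, np.float64(51.
[... 16195 characters left out ...]
26), (np.float64(28.4), 26), (np.float64(28.8), 26), (np.float64(28.9), 26), (np.float64(28.9), 26), (np.float64(29.4), 26), (np.float64(29.5), 26), (np.float64(29.9), 26), (np.float64(29.9), 26), (np.float64(30.4), 26), (np.float64(30.5), 26), (np.float64(31.0), 25), (np.float64(31.1), 25), (np.float64(33.7), 13), (np.float64(34.0), 12), (np.float64(34.6), 12), (np.float64(34.6), 11), (np.float64(35.1), 12), (np.float64(35.3), 11), (np.float64(35.6), 12), (np.float64(35.8), 11), (np.float64(36.3), 12), (np.float64(36.3), 12), (np.float64(36.5), 10), (np.float64(36.9), 11), (np.float64(37.0), 11), (np.float64(37.4), 12), (np.float64(37.4), 11), (np.float64(38.2), 10), (np.float64(38.3), 10)]
```

```bash
python3 -m pendant '[[1,-0.0015,-0.001,0.012,0],[1,0,0,0.012,0],[1,0,0,0.008,0],[1,0,0,0.005,0],[1,0,0,0,0],[1,0,0,0,0]]'
```

```text
t: 10.67
position: [447.8, 408.3, 50.1]
tool_rot: [-0.063, -3.141, 0.0]
force: [-0.9, -1.7, 3.3]
grip_width: 22.8
grasp_force: 61.1
```

```bash
python3 -m pendant '[[0.2,0,0,0,0],[0,0,0,0,0],[0,0,0,0,0],[0,0,0,0,0]]'
python3 -m pendant '[[0,0,0,-0.05,0],[0,0,0,-0.1,0],[0,0,0,-0.1,0],[0,0,0,-0.1,0],[0,0,0,-0.1,0],[0,0,0,0,0],[0,0,0,0,0]]'
python3 - <<'E'
from h import *
st=manip.get_state();p=manip.camera("wrist"); P=cloud(p,st); save("w4.png",p["image"]);np.savez("w4.npz",P=P)
fit(P,(489,409),110,24.3,31,"gauge tongue")
fit(P,(449,410),40,54,66,"block")
fit(P,(489,409),110,20,40,"slot+gauge")
E
```

```text
t: 11.0
position: [447.9, 408.5, 49.5]
tool_rot: [0.064, 3.141, 0.0]
force: [1.2, 0.4, -0.3]
grip_width: 42.9
grasp_force: 0.0
t: 11.58
position: [449.8, 410.0, 233.5]
tool_rot: [0.063, 3.134, 0.008]
force: [-0.1, -0.7, -1.0]
grip_width: 42.7
grasp_force: 0.0
gauge tongue 3538 c [489.2 408. ] size [ 62.1 182.9] long axis 177.73 z 25.4
block 613 c [448.3 409.3] size [23.4 24.1] long axis 177.4 z 58.3
slot+gauge 6977 c [489. 408.] size [ 62.1 184.2] long axis 177.73 z 25.6
```

View pics/w4.png

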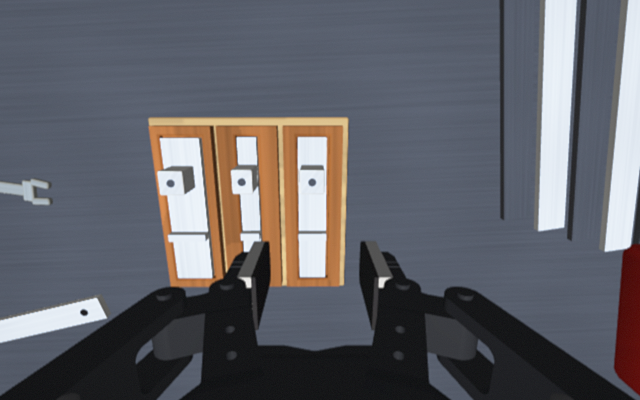

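The gauge lies flat in its slot at (312,200), block up, with the other gauges undisturbed. Now to the bar.

```bash
python3 -m pendant '[[0,0,0,0,0.0574],[-0.2,0,0,0,0.0574],[-0.2,0,0,0,0.0574],[-0.2,0,0,0,0.0574],[-0.2,0,0,0,0.0574],[-0.2,0,0,0,0.0574]]'
python3 -m pendant '[[-0.2,0,0,0,0.0574],[-0.2,0,0,0,0.0574],[-0.2,0,0,0,0.0574],[-0.2,0,0,0,0.0574],[-0.2,0,0,0,0.0574],[-0.2,0,0,0,0]]'
python3 -m pendant '[[-0.2,-0.0931,0.0229,0,0],[-0.2,-0.0931,0.0229,0,0],[-0.2,-0.0931,0.0229,0,0],[-0.2,-0.0931,0.0229,0,0],[-0.2,-0.0931,0.0229,0,0],[-0.2,-0.0931,0.0229,0,0]]'
python3 -m pendant '[[-0.2,-0.0931,0.0229,0,0],[-0.2,-0.0931,0.0229,0,0],[-0.2,-0.0931,0.0229,0,0],[-0.2,-0.0931,0.0229,0,0],[-0.2,-0.0931,0.0229,0,0],[-0.2,0,0,0,0],[-0.2,0,0,0,0],[-0.2,0,0,0,0]]'
python3 - <<'E'
from h import *
st=manip.get_state();p=manip.camera("wrist"); P=cloud(p,st); save("w5.png",p["image"]);np.savez("w5.npz",P=P)
M=R.from_rotvec(st["tool_rot"]).as_matrix(); a=np.arctan2(M[1,0],M[0,0]); print(st["position"],np.degrees(a))
Q=fit(P,(634,20),170,5.5,16,"bar")
ux=np.array([np.cos(a),np.sin(a)]);uy=np.array([ux[1],-ux[0]]); D=Q[:,:2]-st["position"][:2]
X=D@ux;Y=D@uy;print("X",X.min(),X.max());
for x0 in (-60,-30,0,30,60,90): 
    k=abs(X-x0)<4
    if k.sum()>5: print(x0,Y[k].min().round(1),Y[k].max().round(1))
E
```

```text
t: 12.13
position: [446.4, 407.4, 226.5]
tool_rot: [-1.176, -2.91, 0.007]
force: [0.2, -0.5, 0.0]
grip_width: 51.5
grasp_force: 0.0
t: 12.63
position: [446.5, 407.4, 226.7]
tool_rot: [-1.981, -2.437, 0.007]
force: [0.4, 0.7, 0.2]
grip_width: 51.4
grasp_force: 0.0
t: 13.13
position: [547.1, 199.2, 227.7]
tool_rot: [-1.973, -2.442, 0.004]
force: [0.5, -0.0, -0.9]
grip_width: 51.0
grasp_force: 0.0
t: 13.8
position: [629.8, 28.5, 227.9]
tool_rot: [-1.976, -2.439, 0.002]
force: [-0.0, -0.0, 0.1]
grip_width: 51.3
grasp_force: 0.0
[629.80959562  28.48087895 227.8869049 ] 101.98482258724582
bar 6156 c [636.9  11.2] size [ 30.  258.7] long axis 101.87 z 9.4
X -147.74925080998477 110.94270309110328
-60 -11.0 17.8
-30 -10.8 17.4
0 -10.5 18.1
30 -11.4 17.6
60 -11.2 18.2
90 -10.9 17.8
```

View pics/w5.png

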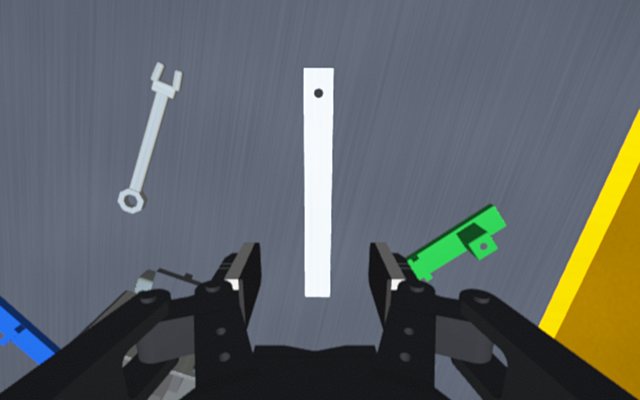

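Whole bar seen, hole end up at (318,93), plain end down at (317,296), clear of everything. Descend and grip.

```bash
python3 -m pendant '[[-0.2,0.01,0.0088,0,0],[-0.2,0,0,0.095,0],[-0.2,0,0,0.095,0],[-0.2,0,0,0.095,0],[-0.2,0,0,0.095,0],[-0.2,0,0,0.09,0],[-0.2,0,0,0,0],[-0.2,0,0,0,0]]'
```

```text
t: 14.52
position: [630.7, 34.6, 39.5]
tool_rot: [-1.973, -2.438, 0.005]
force: [0.7, 0.0, 1.4]
grip_width: 51.3
grasp_force: 0.0
```

```bash
python3 -m pendant '[[-0.2,0,0,0.04,0],[-0.2,0,0,0.018,0],[-0.2,0,0,0,0],[-0.2,0,0,0,0]]'
python3 -m pendant '[[1,0,0,0,0],[1,0,0,0,0],[1,0,0,0,0],[1,0,0,0,0],[1,0,0,0,0]]'
```

```text
t: 14.85
position: [634.6, 33.3, 20.2]
tool_rot: [1.977, 2.439, 0.002]
force: [0.8, 0.2, 0.2]
grip_width: 51.5
grasp_force: 0.0
t: 15.27
position: [634.6, 33.0, 20.3]
tool_rot: [1.978, 2.439, 0.003]
force: [-2.3, 0.3, 5.3]
grip_width: 27.2
grasp_force: 58.7
```

```bash
python3 -m pendant '[[0.1,0,0,0,0],[0.1,0,0,0,0],[0.1,0,0,0.008,0],[0.1,0,0,0,0],[0.1,0,0,0,0],[0.1,0,0,0,0]]'
python3 -m pendant '[[1,0,0,0,0],[1,0,0,0,0],[1,0,0,0,0],[1,0,0,0,0]]'
```

```text
t: 15.77
position: [633.3, 33.0, 14.8]
tool_rot: [-1.979, -2.44, 0.001]
force: [-0.1, 0.1, -0.8]
grip_width: 38.5
grasp_force: 0.0
t: 16.1
position: [633.8, 33.0, 15.3]
tool_rot: [1.979, 2.44, 0.0]
force: [0.4, -0.2, 1.2]
grip_width: 27.7
grasp_force: 60.5
```

```bash
python3 -m pendant '[[1,0,0,-0.06,0],[1,0,0,-0.08,0],[1,0,0,-0.0725,0],[1,0,0,0,0.0455],[1,0,0,0,0.0455],[1,0,0,0,0.0455],[1,0,0,0,0.0455]]'
python3 -m pendant '[[1,-0.0123,-0.08,0,0],[1,-0.0123,-0.08,0,0],[1,-0.0123,-0.08,0,0],[1,0,0,0,0],[1,0,0,0,0],[1,0,0,0,0]]'
python3 - <<'E'
from h import *
st=manip.get_state();p=manip.camera("wrist"); P=cloud(p,st)
M=R.from_rotvec(st["tool_rot"]).as_matrix(); a=np.arctan2(M[1,0],M[0,0]); print(st["position"],np.degrees(a))
ux=np.array([np.cos(a),np.sin(a)]);uy=np.array([ux[1],-ux[0]]); D=P-st["position"]
X=D[...,:2]@ux;Y=D[...,:2]@uy;Z=D[...,2]; m=(abs(Y)<25)&(Z>-25)&(Z<0)&(X>22)&(X<130)
print("X",X[m].max(),"Ymid by X",[(x0,np.round([Y[m&(abs(X-x0)<4)].min(),Y[m&(abs(X-x0)<4)].max(),np.median(Z[m&(abs(X-x0)<4)])],1)) for x0 in (30,50,70,90,100)])
s=manip.camera("scene"); im=s["image"][90:240,200:400]; save("s2.png",cv2.resize(im,None,fx=4,fy=4)[:600])
for t in ("bar_nose","window","rest_edge"): print(t,[(np.round(o["point"],1),round(o["score"],2)) for o in manip.tip_of(t,s)[:2]])
E
```

```text
t: 16.68
position: [632.8, 33.1, 99.6]
tool_rot: [-2.409, -2.015, 0.001]
force: [0.5, 0.3, -1.8]
grip_width: 28.2
grasp_force: 60.1
t: 17.18
position: [536.5, 35.0, 100.0]
tool_rot: [2.405, 2.021, 0.001]
force: [0.4, -0.1, -1.6]
grip_width: 28.1
grasp_force: 60.3
[536.5352573   35.02154247 100.01260797] 80.07744855988324
X 107.69533104636687 Ymid by X [(30, array([-14.5,  15.3,  -5.7])), (50, array([-14.6,  15.3,  -5.7])), (70, array([-14.6,  15.4,  -5.6])), (90, array([-14.6,  15.4,  -5.5])), (100, array([-14.6,  15.4,  -5.5]))]
bar_nose [(array([298.6, 148.9]), 0.7)]
window [(array([292.9, 152.8]), 0.82), (array([295.1, 162.5]), 0.51)]
rest_edge [(array([301.1, 159.6]), 0.96), (array([432.9, 282.9]), 0.2)]
```

View pics/s2.png

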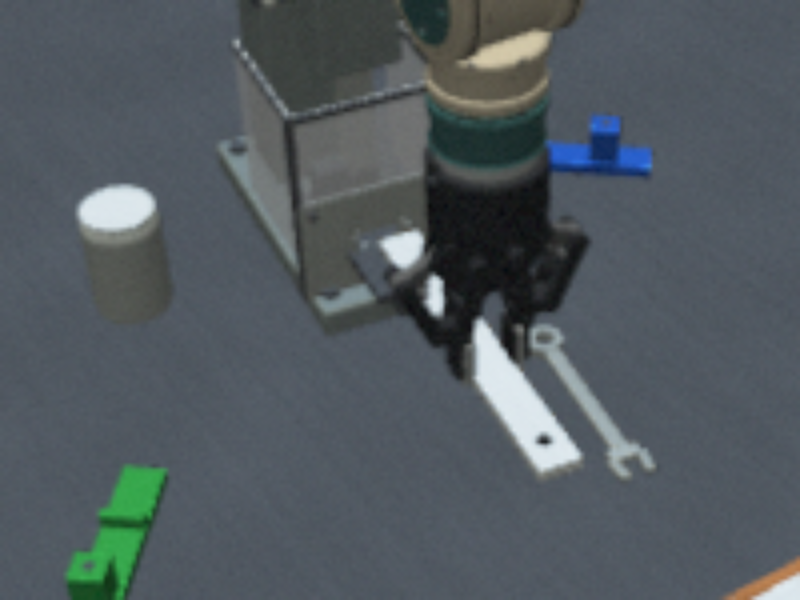

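The bar is gripped level with its nose pointing at the window (scene crop ~(400,245)), hole end free. Lower onto the rest.

```bash
python3 -m pendant '[[1,0,0.0025,0.03,0],[1,0,0,0.025,0],[1,0,0,0,0],[1,0,0,0,0]]'
python3 -m pendant '[[1,0,0,0.004,0],[1,0,0,0,0],[1,0,0,0,0]]'
python3 -m pendant '[[1,0,0,0.002,0],[1,0,0,0,0],[1,0,0,0,0]]'
```

```text
t: 17.77
position: [536.0, 34.9, 76.4]
tool_rot: [-2.403, -2.019, 0.004]
force: [0.1, 0.6, -1.7]
grip_width: 27.8
grasp_force: 60.3
t: 18.02
position: [537.5, 34.8, 76.6]
tool_rot: [2.405, 2.021, 0.0]
force: [0.0, 0.0, -1.6]
grip_width: 27.9
grasp_force: 60.3
t: 18.27
position: [537.5, 34.8, 75.9]
tool_rot: [2.405, 2.021, 0.0]
force: [0.0, 0.1, -1.4]
grip_width: 27.9
grasp_force: 60.3
```

```bash
python3 -m pendant '[[1,0,0,0.002,0],[1,0,0,0,0],[1,0,0,0,0]]'
python3 -m pendant '[[1,0,0,0.002,0],[1,0,0,0,0],[1,0,0,0,0]]'
```

```text
t: 18.52
position: [537.5, 34.8, 75.0]
tool_rot: [2.405, 2.021, 0.0]
force: [0.3, -0.3, -1.1]
grip_width: 28.0
grasp_force: 60.3
t: 18.77
position: [537.5, 34.8, 74.2]
tool_rot: [2.405, 2.021, 0.0]
force: [1.0, 0.3, -0.5]
grip_width: 27.7
grasp_force: 60.4
```

```bash
python3 -m pendant '[[1,-0.02,0,0,0],[1,-0.02,0,0,0],[1,-0.02,0,0,0],[1,-0.02,0,0,0],[1,-0.02,0,0,0],[1,0,0,0,0]]'
python3 -m pendant '[[1,-0.015,0,0,0],[1,-0.015,0,0,0],[1,-0.015,0,0,0],[1,0,0,0,0],[1,0,0,0,0]]'
```

```text
t: 19.27
position: [530.3, -6.6, 74.2]
tool_rot: [2.407, 2.018, -0.002]
force: [-0.5, -1.3, 0.5]
grip_width: 27.8
grasp_force: 60.4
t: 19.68
position: [527.4, -23.2, 74.2]
tool_rot: [2.405, 2.019, -0.001]
force: [-0.6, -1.3, 0.1]
grip_width: 28.3
grasp_force: 60.5
```

```bash
python3 -m pendant '[[1,-0.02,0,0,0],[1,-0.02,0,0,0],[1,-0.02,0,0,0],[1,0,0,0,0],[1,0,0,0,0]]'
python3 -m pendant '[[1,-0.012,0,0,0],[1,0,0,0,0],[1,0,0,0,0]]'
python3 -m pendant '[[1,-0.007,0,0,0],[1,0,0,0,0],[1,0,0,0,0]]'
```

```text
t: 20.1
position: [523.4, -47.4, 74.4]
tool_rot: [2.405, 2.018, -0.002]
force: [-0.1, -1.5, 1.7]
grip_width: 28.4
grasp_force: 60.7
t: 20.35
position: [522.7, -50.9, 74.4]
tool_rot: [2.405, 2.02, 0.0]
force: [-0.6, -0.3, 4.5]
grip_width: 28.1
grasp_force: 60.9
t: 20.6
position: [522.3, -53.2, 74.4]
tool_rot: [-2.405, -2.021, -0.001]
force: [0.3, 2.9, 3.7]
grip_width: 28.2
grasp_force: 61.0
```

```bash
python3 -m pendant '[[1,-0.006,0,0,0],[1,0,0,0,0],[1,0,0,0,0]]'
python3 -m pendant '[[1,-0.005,0,0,0],[1,0,0,0,0],[1,0,0,0,0]]'
python3 -m pendant '[[1,-0.003,0,0,0],[1,0,0,0,0],[1,0,0,0,0]]'
```

```text
t: 20.85
position: [521.9, -54.9, 74.4]
tool_rot: [-2.404, -2.021, -0.003]
force: [0.5, 4.4, 5.3]
grip_width: 28.2
grasp_force: 61.1
t: 21.1
position: [521.7, -56.2, 74.4]
tool_rot: [-2.403, -2.021, -0.005]
force: [0.8, 6.5, 6.2]
grip_width: 28.1
grasp_force: 61.1
t: 21.35
position: [521.5, -57.0, 74.4]
tool_rot: [-2.402, -2.021, -0.007]
force: [1.3, 7.3, 6.6]
grip_width: 28.5
grasp_force: 61.1
```

```bash
python3 -m pendant '[[1,-0.004,0,0,0],[1,0,0,0,0],[1,0,0,0,0]]'
python3 -m pendant '[[1,-0.004,0,0,0],[1,0,0,0,0],[1,0,0,0,0]]'
```

```text
t: 21.6
position: [521.3, -58.3, 74.4]
tool_rot: [-2.401, -2.021, -0.007]
force: [1.0, 9.0, 7.5]
grip_width: 28.1
grasp_force: 61.1
t: 21.85
position: [521.0, -59.6, 74.5]
tool_rot: [-2.401, -2.021, -0.008]
force: [2.0, 8.8, 6.7]
grip_width: 28.5
grasp_force: 61.2
```

```bash
python3 -m pendant '[[1,-0.004,0,0,0],[1,0,0,0,0],[1,0,0,0,0]]'
python3 -m pendant '[[1,-0.004,0,0,0],[1,0,0,0,0],[1,0,0,0,0]]'
```

```text
t: 22.1
position: [520.9, -60.2, 74.5]
tool_rot: [-2.399, -2.02, -0.011]
force: [1.6, 12.5, 6.8]
grip_width: 27.8
grasp_force: 61.2
t: 22.35
position: [520.9, -60.3, 74.5]
tool_rot: [-2.397, -2.019, -0.016]
force: [3.0, 14.8, 7.2]
grip_width: 27.8
grasp_force: 61.2
```

Position has stalled while the force rises, so the bar is home against the stop. A quick check that it sits level and in line.

```bash
python3 - <<'E'
from h import *
st=manip.get_state();p=manip.camera("wrist"); P=cloud(p,st)
T=st["position"]; D=P-T; a=np.radians(80.1); ux=np.array([np.cos(a),np.sin(a)]);uy=np.array([ux[1],-ux[0]])
X=D[...,:2]@ux;Y=D[...,:2]@uy;Z=P[...,2]; m=(abs(Y)<25)&(Z>55)&(Z<85)&(X>22)&(X<130)
print(st["force"],st["position"],"X end",X[m].max()); 
c=np.linalg.lstsq(np.c_[X[m],Y[m],np.ones(m.sum())],Z[m],rcond=None)[0]; print("slopes",c[:2],"top z",c[2])
Q=P[m][:,:2].astype(np.float32); r=cv2.minAreaRect(Q); print(r)
t=manip.camera("top"); 
E
```

```text
[ 2.95283873 14.84879389  7.15554548] [520.85341484 -60.29082721  74.49583436] X end 107.89735676493538
slopes [-0.01837986  0.00148022] top z 68.69151068275713
((532.3421020507812, 3.6397438049316406), (85.886962890625, 30.208940505981445), 80.10885620117188)
```

```bash
python3 -c "
from workcell import manip
print(manip.close_job())"
```

```text
the job is handed in; nothing more can be done
None
```

The job is handed in, with no verdict returned: the gauge lies flat in its own slot, and the bar is gripped and pushed home with about 15 N, level to about 1 degree and in line; the pin itself I judged only from the push stalling at the stop.

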